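# Press a dowelled serving board together in a pump clamp, then open the clamp

## Task

The serving board lying in the bench clamp has come apart at its dowels: pump the clamp's handle until the jaw has pressed the two halves tightly together and the handle goes stiff, but stop there and do not bruise the wood. Then pinch the release lever against its thumb post and slide the jaw all the way back to its stop, leaving the closed board lying in the clamp and the other things where they are.

Things in the scene. Friction and masses are not known exactly. Their poses are not given: they have to be found in the camera images.
- clamp: Bench clamp fixed to the worktop, a wooden plank 390 x 130 x 14 mm. Its x axis is the closing direction, z up; origin on the worktop (the plank runs from x = -215 to +175 mm). The fixed jaw's face is at x = 150 mm; the deck before it (top z = 24 mm) carries the board. Behind the deck, the head with the sliding jaw rides on a toothed bar along the middle line.
- clamp_head (a joint): Position of the sliding jaw along the bar, m: 0 = fully back against its stop, growing as it closes (0.060 at most; the jaw is at about 0.055 when the board is shut). It moves with 4 N of friction. A ratchet lets it move forward but not back, unless the release lever is pressed.
- jaw_face (a point): Middle of the sliding jaw's face (76 mm wide rubber pad, z 28 to 52 mm), which presses on the rear edge of the board.
- pump_handle (a joint): Pump handle angle, rad: 0 = sprung up, 0.62 = at its own stop (hard too, but presses nothing: let it up, pump again). On its pad: 3 to 5 N while the jaw runs free, 8 to 13 N while the joint closes, then stiffening steeply: 18 to 22 N is tight, clearly over 26 N bruises the board. A stroke advances the jaw about 12 mm (the first may lose up to 6); a spring lifts it, the jaw stays.
- handle_pad (a point): Middle of the top of the black pad (36 x 32 mm) at the free front end of the pump handle, 75 mm from its hinge, which is 62 mm above the worktop, 100 mm behind the jaw face: like the arm of a stapler. Press here, downward. At rest 104 mm above the worktop, 46 mm lower when down. In a stroke it also goes forward with the jaw (up to 14 mm) plus 10 mm by its swing.
- release_lever (a joint): Angle of the release lever, rad: 0 = at rest, 0.24 = fully pressed against its stop; from 0.20 on the ratchet is free. Light spring, about 1 to 5 N; it springs back when let go.
- lever_bar (a point): Middle of the release lever's round cross bar (12 mm thick, 36 mm long across the clamp), 85 mm above the worktop at the rear end of the head. Pressing it forward (+x of the clamp), towards the thumb post, by 8 to 12 mm frees the ratchet.
- thumb_post (a point): Point in the head's fixed upright thumb post (10 mm thick along the clamp, 36 mm wide, top at 98 mm) at the height of the lever bar, 25 mm in front of it (axis to axis). Bar and post together measure 36 mm outside along the clamp, about 25 mm when pinched; pinched with the fingers along the clamp, they carry the head with them.
- board: Half of the wooden serving board next to the fixed jaw, loose, 60 (x) x 110 (y) x 18 mm; origin in the middle of its underside, x pointing to the fixed jaw. Three dowels join it to the other half, of the same size, on its -x side. It may lie some mm off the fixed jaw at first, and is pushed up to it by the clamp.
- board_half (a joint): Gap between the two halves, m: 0 = joint shut. The dowels are tight: about 12 N at the jaw closes them; this is the job of the clamp, not of the hand.
- rear_edge (a point): Middle of the rear edge face of the other half, on which the sliding jaw presses.
- beaker0: Bystander: handleless beaker, 74 x 74 x 66 mm, origin under its centre.
- mill_1: Bystander: small salt shaker, 44 x 44 x 90 mm, origin under its centre.
- spice_jar_1: Bystander: spice jar with a lid, 41 x 41 x 105 mm, beyond the fixed jaw; origin under its centre.
- pasta_jar: Bystander: jar of pasta, 87 x 87 x 142 mm, origin under its centre.
- breakfast_cup: Bystander: cup with a handle, 93 x 120 x 59 mm, origin under its centre.

How it is judged:
On the way, in this order (a step that is already met when the one before it is completed fails the run):
1. the joint of the board is shut (gap under 1.2 mm) and the jaw is clamped tight on it (at least 30 N) by the pressed handle (value of joint board_half below 0.0012 m and contact force between clamp_head and board above 30 N and value of joint pump_handle above 0.02 rad), for 0.1 s.
2. the sliding jaw is back within 5 mm of its stop (value of joint clamp_head below 0.005 m), for 0.2 s.
At the end, for the whole second after the job is handed in: The board's joint is shut (gap under 1.5 mm) and the board lies flat and at rest on the clamp's deck (within 25 mm of the middle line, within 20 mm of the fixed jaw); the sliding jaw is within 6 mm of its rear stop and the pump handle is up (under 0.05 rad) (value of joint board_half below 0.0015 m and value of joint clamp_head below 0.006 m and value of joint pump_handle below 0.05 rad and z of board in the frame of clamp between 0.02 and 0.028 m and x of board in the frame of clamp above 0.1 m and y of board in the frame of clamp between -0.025 and 0.025 m and linear speed of board below 0.02 m/s); the robot touches nothing.
It fails at once if the jaw bruises the board (more than 80 N) (contact force between clamp_head and board above 80 N).
It fails at once if the board is pushed or gripped with the hand (more than 15 N) (contact force between the arm and board above 15 N).
It fails at once if a bystander is moved by more than 30 mm (distance of any of beaker0, mill_1, spice_jar_1, pasta_jar, breakfast_cup from where it was at the start of the episode above 0.03 m).
It also fails if it takes over 64 s, if anything falls off the work surface, if the arm or the gripper's body presses on something with over 40 N, if the wrist force passes 120 N, or if a joint passes its speed limit or range.

## Robot

A 6-joint arm with a two-finger parallel gripper is mounted at the origin on a cart in front of the work surface, level with it; the furniture and walls round the work are solid. World frame = base frame: x ahead of the robot, y to its left, z up, the work surface at z = 0. Lengths are in m, angles in rad, forces in N, time in s.
With the tool pointing down it reaches from about 0.375 to 0.9 m from the base axis. Payload 3.1 kg.
Tool frame: the origin (TCP) lies at the very end of the fingers, on their centre line; the grasp point (between the pads) lies 19 mm behind it; z points along the fingers, y is the line along which they close (so a half turn about z gives the same grasp; the last joint's range is limited). The gripper opens to 87 mm and grips with 3 to 60 N. Pads are 19 mm wide; open, the fingers measure 117 mm over their backs; the gripper's body (75 mm by 190 mm) begins 51 mm behind the grasp point.
Start: joints at [-1.359, 0.527, 1.433, -0, 1.181, -0.178], TCP at [0.238, -0.578, 0.223] pointing down, gripper open.
Joint ranges: [-3.08, 3.08], [-0.75, 2.2], [0.22, 2.44], [-1.43, 4.57], [0, 2.65], [-2.85, 2.85]. Speed limits (rad/s): [2.79, 2.79, 3.14, 3.14, 3.14, 3.14].

## Interface

Orientations are given as a unit quaternion [x, y, z, w].
In Python, from rig import robot gives the robot as it stands. The module is installed in compiled form; this text tells all that it offers.
- The arm moves only by the tool servo_tool, never from a script. Its argument "rows" is one flat list of numbers, 5 for each row, row after row: the closure, from -1 (fully open) to 1 (shut), so that 0 is half open, then the shift along the tool's x, y, z in m, then the turn about the tool's z in degrees. A call has 1 to 5 rows; each row shifts and turns the commanded pose from where the row before left it, along the tool's axes as they then stand; what a row does not reach is not made up. A row lasts 1/12 s, in which the tool goes at most 41.7 mm and 7.16 degrees, less where a joint would pass 70% of its speed; a pose out of reach is approached as far as the arm can. A call with a gripper value outside its range is refused whole. The fingers move at their own pace and stop on an object; "newtons" is the grip in N (left out, the last holds). Time passes only in rows, so rows that do not move let the fingers close. It gives the time, the measured TCP pose, the force, the opening and the grip force at its end, in the units of the state.
- robot.get_obs(): the state, without advancing time (a new reading comes with each control period).
- robot.camera(name): name is "side" or "top" or "wrist"; returns a dict with "pixels" (480x640x3 uint8, red, green, blue), "intrinsics" (3x3 intrinsics, pixels), "rvec" (rotation vector, rad) and "tvec" (3), from world to camera coordinates, as OpenCV has them; the wrist camera has in their place "mount" (4x4, takes a point from camera to tool coordinates, whose origin is the TCP and whose axes are the flange's). Camera axes: x right, y down, z forward; pixel columns grow to the right and rows downward; lengths in m; the calibration is good to about 2 mm. A picture is of the moment at which its call begins: read the wrist's pose just before it. There is no depth.
- robot.hand_in(): hands the job in; it is judged then, once.
Trained networks look in a picture, given as the dict that the camera call returned (one of the last four; its "shot" number tells which), for a name from the list of things; names that differ only in an ending like _2 or _b are one class to them, and where a whole thing is asked for, a point or a joint stands for the part that bears it (a point fixed in the world has none). Each returns a list of dicts, best first, with "score" (0 to 1); they miss things now and then, are a little off and sometimes report something else, mostly with a low value. They report only what shows in the picture. A call takes as long as a camera call.
- robot.spot_in(picture, query): "at" ([x, y, z] in m, in world coordinates, good to about 4 mm: the middle of the surface that is visible of it).
- robot.outline_of(picture, query): "region" (480x640 bool, what is visible of it).
- robot.place_of(picture, query): "at" ([x, y, z] in m, in world coordinates, good to about 4 mm: a listed point, or the origin of a listed thing).
The state is a dict: "time": time; "q": joint angles; "joint_velocities": joint speeds; "joint_torque": joint torques, N m; "position": TCP position; "tool_rot": TCP orientation; "ft_force": force on the tool from outside, world axes, zero at the start; "moment": the same for the moment, N m; "grip_width": finger opening in m; "grip_force": force on a finger pad.
Only numpy, scipy, OpenCV 4.12 (cv2) and the standard library are available. Lean on these libraries where they do the work, as an engineer would, in place of code of your own. Each camera call takes 0.05 s, during which the arm holds its last target. There are 200 camera calls.

## Working session

There is one attempt and no reset: what is moved stays moved. The work goes in short steps, Python scripts to look and compute and a tool call to move; the robot and the scene stay as the last step left them, time stands still between calls to the robot, and variables do not carry over. Pictures are saved under pics/ and viewed, at most 10 in all, crops included, and the job is handed in when it is done.

Besides the shell and the picture viewer there is one more tool, called after "Request:" in YAML: its name, and indented under it one key for each argument. servo_tool: Moves the arm, as the interface text tells. Its arguments: {"type":"object","properties":{"rows":{"type":"array","items":{"type":"number"}},"newtons":{"type":"number"}},"required":["rows"]}

```bash
mkdir -p pics; python3 - <<'E'
from rig import robot
import cv2,numpy as np
o=robot.get_obs();print(o)
for c in("top","side"):
    p=robot.camera(c)
    cv2.imwrite(f"pics/{c}0.png",p["pixels"][:,:,::-1])
    for n in["clamp","jaw_face","handle_pad","lever_bar","thumb_post","board","rear_edge","beaker0","mill_1","spice_jar_1","pasta_jar","breakfast_cup"]:
        r=robot.place_of(p,n)
        print(c,n,[(np.round(x["at"],3).tolist(),round(x["score"],2)) for x in r[:2]])
E
```

```text
{'time': 0.0, 'q': array([-1.35847865e+00,  5.28451986e-01,  1.43391154e+00, -2.20465735e-05,
        1.18138076e+00, -1.78498559e-01]), 'joint_velocities': array([8.83438352e-04, 6.71679104e-05, 4.87448077e-04, 2.24577789e-05,
       4.65011593e-04, 1.77381371e-03]), 'joint_torque': array([-1.33608879e-03, -4.40036559e+01, -1.76592118e+01,  6.32473198e-02,
        5.81236265e-02, -1.57871523e-04]), 'position': array([ 0.23795444, -0.57713514,  0.2215774 ]), 'tool_rot': array([ 9.80967126e-01,  1.94170907e-01, -2.83826900e-05, -1.07548761e-03]), 'ft_force': array([ 0.86315516,  0.94485979, -1.02998339]), 'moment': array([-0.06148264,  0.03248467,  0.01998131]), 'grip_force': 0.0, 'grip_width': 0.08685344836805305}
top clamp [([0.538, -0.016, -0.001], 0.68)]
top jaw_face [([0.54, -0.022, 0.041], 0.57), ([0.545, 0.218, 0.003], 0.24)]
top handle_pad [([0.543, -0.053, 0.106], 0.74)]
top lever_bar [([0.52, -0.188, 0.083], 0.48)]
top thumb_post [([0.526, -0.162, 0.085], 0.7)]
top board [([0.544, 0.102, 0.021], 0.85), ([0.537, -0.055, 0.108], 0.7)]
top rear_edge [([0.537, -0.002, 0.033], 0.
[... 162 characters left out ...]
, -0.013, 0.001], 0.43)]
top spice_jar_1 [([0.545, 0.217, 0.005], 0.83)]
top pasta_jar [([0.514, 0.413, -0.004], 0.57)]
top breakfast_cup [([0.396, 0.351, 0.002], 0.91)]
side clamp [([0.536, -0.014, 0.002], 0.86)]
side jaw_face [([0.538, -0.023, 0.043], 0.91)]
side handle_pad [([0.531, -0.058, 0.105], 0.84)]
side lever_bar [([0.521, -0.184, 0.085], 0.65)]
side thumb_post [([0.52, -0.159, 0.083], 0.92)]
side board [([0.551, 0.097, 0.019], 0.93)]
side rear_edge [([0.538, -0.003, 0.03], 0.84)]
side beaker0 [([0.636, -0.183, 0.001], 0.73)]
side mill_1 [([0.64, -0.035, -0.0], 0.81)]
side spice_jar_1 [([0.542, 0.222, -0.002], 0.72)]
side pasta_jar []
side breakfast_cup [([0.404, 0.359, 0.0], 0.8)]
```

View pics/top0.png

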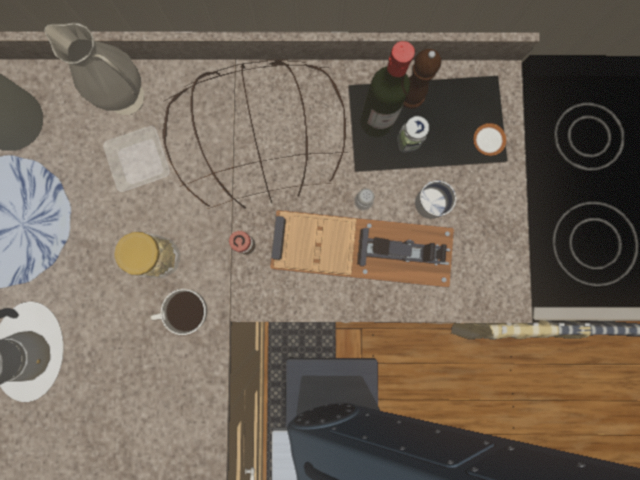

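View pics/side0.png

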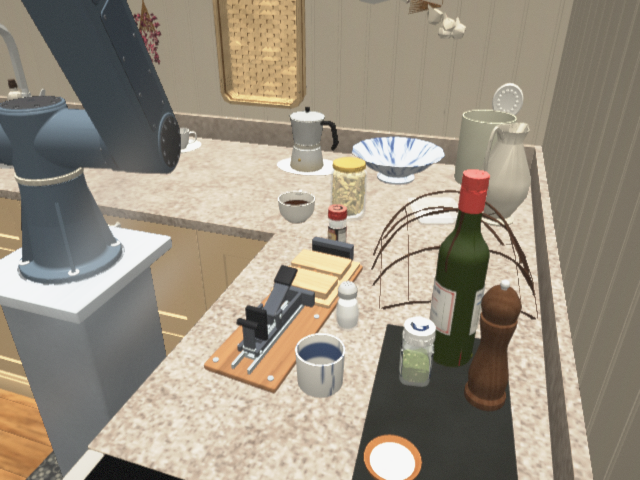

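The top picture shows the clamp with its fixed jaw at pixel (278,238) and its lever at (440,252), so it closes along about +y, 5° towards +x. The beaker (437,200) and shaker (365,198) stand on its far side. I'll turn the fingers to lie along the clamp, shut them and move over the pad.

Request:
servo_tool:
  rows: [1, 0, 0, 0, 7, 1, 0, 0, 0, 7, 1, 0, 0, 0, 7, 1, 0, 0, 0, 6.7, 1, 0, 0, 0, 0]
  newtons: 20

```text
time: 1.72
position: [0.2381, -0.5779, 0.2226]
tool_rot: [0.999, -0.047, 0.0, 0.0]
ft_force: [0.2, -0.0, 0.5]
grip_width: 0.0613
grip_force: 0.0
```

Request:
servo_tool:
  rows: [1, 0.0166, -0.0364, 0, 0, 1, 0.0166, -0.0364, 0, 0, 1, 0.0166, -0.0364, 0, 0, 1, 0.0166, -0.0364, 0, 0, 1, 0.0166, -0.0364, 0, 0]

```text
time: 2.13
position: [0.3381, -0.4028, 0.2226]
tool_rot: [0.999, -0.045, 0.0, 0.0]
ft_force: [0.7, 0.1, -0.7]
grip_width: 0.0283
grip_force: 0.0
```

Request:
servo_tool:
  rows: [1, 0.0166, -0.0364, 0, 0, 1, 0.0166, -0.0364, 0, 0, 1, 0.0166, -0.0364, 0, 0, 1, 0.0166, -0.0364, 0, 0, 1, 0.0166, -0.0364, 0, 0]

```text
time: 2.55
position: [0.4378, -0.2291, 0.2229]
tool_rot: [0.999, -0.045, 0.0, 0.0]
ft_force: [0.0, -0.5, -0.2]
grip_width: 0.0015
grip_force: 0.0
```

Request:
servo_tool:
  rows: [1, 0.0166, -0.0364, 0, 0, 1, 0.0166, -0.0364, 0, 0, 1, 0.0166, -0.0364, 0, 0, 1, 0, 0, 0, 0, 1, 0, 0, 0, 0]

```text
time: 2.97
position: [0.4975, -0.1247, 0.2227]
tool_rot: [0.999, -0.043, 0.0, 0.0]
ft_force: [0.3, -0.9, 0.0]
grip_width: 0.0004
grip_force: 0.0
```

```bash
python3 - <<'E'
from rig import robot
import cv2,numpy as np
o=robot.get_obs();print(o["position"],o["tool_rot"])
p=robot.camera("wrist")
cv2.imwrite("pics/w0.png",p["pixels"][:,:,::-1])
for n in["jaw_face","handle_pad","lever_bar","thumb_post","rear_edge","board"]:
    print(n,[(np.round(x["at"],4).tolist(),round(x["score"],2)) for x in robot.place_of(p,n)[:2]])
print(robot.get_obs()["ft_force"])
E
```

```text
[ 0.4974881  -0.12465237  0.22266036] [ 9.99096027e-01 -4.25097796e-02  1.15289683e-04  1.82561474e-04]
jaw_face [([0.5395, -0.0246, 0.0367], 0.93)]
handle_pad [([0.5325, -0.0588, 0.1007], 0.58)]
lever_bar [([0.5207, -0.1843, 0.0805], 0.89)]
thumb_post [([0.5273, -0.1603, 0.0842], 0.8)]
rear_edge [([0.5389, -0.0014, 0.0373], 0.91)]
board [([0.5451, 0.1007, 0.0218], 0.78)]
[ 0.35726226  0.81785754 -0.69000263]
```

View pics/w0.png

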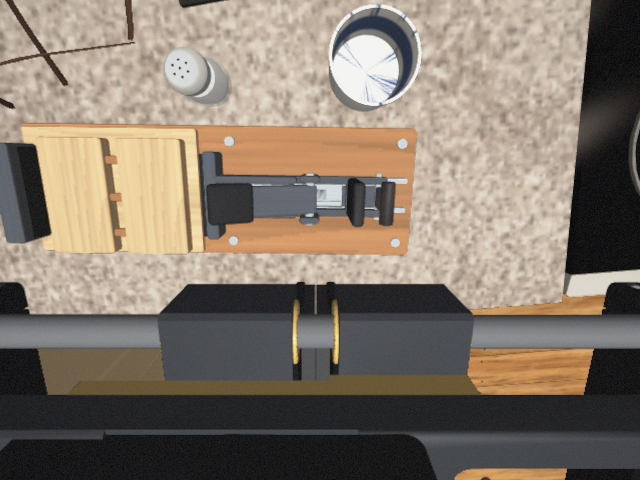

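The wrist picture shows the pad at (230,203), the post at (356,203) and the bar at (387,203). The measurements agree within a few mm. I'll go down to just above the pad.

Request:
servo_tool:
  rows: [1, 0.0148, -0.035, 0, 0, 1, 0.0148, -0.0355, 0, 0, 1, 0, 0, 0.036, 0, 1, 0, 0, 0.036, 0, 1, 0, 0, 0.033, 0]

```text
time: 3.73
position: [0.5332, -0.0594, 0.1168]
tool_rot: [0.999, -0.046, 0.001, 0.0]
ft_force: [-0.1, -0.2, -1.3]
grip_width: 0.0003
grip_force: 0.0
```

Request:
servo_tool:
  rows: [1, 0, 0, 0, 0, 1, 0, 0, 0, 0]

```text
time: 3.9
position: [0.5315, -0.0595, 0.1163]
tool_rot: [0.999, -0.047, -0.002, -0.001]
ft_force: [-0.1, -0.6, -0.6]
grip_width: 0.0001
grip_force: 0.0
```

Request:
servo_tool:
  rows: [1, 0, 0, 0.011, 0, 1, 0, -0.006, 0.009, 0, 1, 0, -0.006, 0.009, 0, 1, 0, -0.004, 0.009, 0, 1, 0, -0.003, 0.009, 0]

```text
time: 4.32
position: [0.537, -0.0398, 0.0716]
tool_rot: [0.999, -0.047, 0.003, -0.0]
ft_force: [2.2, 3.7, 6.9]
grip_width: 0.0005
grip_force: 3.4
```

Request:
servo_tool:
  rows: [1, 0, -0.002, 0.008, 0, 1, 0, 0, 0, 0]

```text
time: 4.48
position: [0.5367, -0.0366, 0.0624]
tool_rot: [0.999, -0.047, 0.002, -0.001]
ft_force: [2.9, 4.5, 5.6]
grip_width: 0.0006
grip_force: 3.1
```

Request:
servo_tool:
  rows: [1, 0, 0.001, 0.003, 0, 1, 0, 0.002, -0.015, 0, 1, 0, 0.004, -0.015, 0, 1, 0, 0.004, -0.015, 0, 1, 0, 0.002, -0.012, 0]

```text
time: 4.9
position: [0.5333, -0.0507, 0.1172]
tool_rot: [0.999, -0.046, -0.0, -0.0]
ft_force: [0.6, -0.2, -1.0]
grip_width: 0.0005
grip_force: 0.0
```

Request:
servo_tool:
  rows: [1, 0, 0, 0, 0, 1, 0, 0, 0, 0]

```text
time: 5.07
position: [0.5334, -0.0507, 0.1166]
tool_rot: [0.999, -0.046, 0.0, -0.0]
ft_force: [-0.6, 0.5, -0.0]
grip_width: 0.0008
grip_force: 0.0
```

```bash
cat > m.py <<'E'
from rig import robot
import numpy as np
o=robot.get_obs();print(o["position"].round(4),o["ft_force"].round(1))
for c in("side","top"):
    p=robot.camera(c)
    for n in["jaw_face","handle_pad","thumb_post","rear_edge","board"]:
        print(c,n,[(np.round(x["at"],4).tolist(),round(x["score"],2)) for x in robot.place_of(p,n)[:1]])
E
python3 m.py
```

```text
[ 0.5334 -0.0507  0.1166] [-0.6  0.5 -0. ]
side jaw_face [([0.5395, -0.0199, 0.0441], 0.59)]
side handle_pad [([0.5326, -0.0527, 0.1046], 0.85)]
side thumb_post [([0.5191, -0.1533, 0.0844], 0.97)]
side rear_edge [([0.5341, -0.0032, 0.0318], 0.94)]
side board [([0.5458, 0.0983, 0.0214], 0.81)]
top jaw_face []
top handle_pad []
top thumb_post []
top rear_edge [([0.5353, -0.0, 0.0313], 0.64)]
top board [([0.544, 0.1019, 0.023], 0.6)]
```

Request:
servo_tool:
  rows: [1, 0, -0.001, 0.012, 0, 1, 0, -0.006, 0.009, 0, 1, 0, -0.006, 0.009, 0, 1, 0, -0.005, 0.009, 0, 1, 0, -0.003, 0.009, 0]

```text
time: 6.08
position: [0.5363, -0.0296, 0.0682]
tool_rot: [0.999, -0.046, 0.001, -0.0]
ft_force: [0.7, 1.4, 5.0]
grip_width: 0.0006
grip_force: 2.8
```

Request:
servo_tool:
  rows: [1, 0, -0.002, 0.008, 0, 1, 0, -0.001, 0.003, 0, 1, 0, 0, 0, 0]

```text
time: 6.33
position: [0.5367, -0.0268, 0.0599]
tool_rot: [0.999, -0.046, 0.001, 0.0]
ft_force: [-2.9, -0.2, 24.1]
grip_width: 0.0002
grip_force: 11.7
```

Request:
servo_tool:
  rows: [1, 0, 0.003, -0.015, 0, 1, 0, 0.004, -0.015, 0, 1, 0, 0.004, -0.015, 0, 1, 0, 0.001, -0.014, 0, 1, 0, 0, 0, 0]

```text
time: 6.75
position: [0.5352, -0.039, 0.1178]
tool_rot: [0.999, -0.046, 0.001, -0.0]
ft_force: [0.1, 0.9, 0.0]
grip_width: 0.0001
grip_force: 0.0
```

```bash
python3 m.py
```

```text
[ 0.5352 -0.039   0.1178] [0.1 0.9 0. ]
side jaw_face [([0.5392, -0.0096, 0.0436], 0.67)]
side handle_pad [([0.5351, -0.0456, 0.1063], 0.85)]
side thumb_post []
side rear_edge [([0.5339, -0.0021, 0.0295], 0.57)]
side board [([0.5452, 0.1026, 0.0231], 0.61)]
top jaw_face []
top handle_pad []
top thumb_post []
top rear_edge [([0.5381, -0.0007, 0.0302], 0.74)]
top board [([0.545, 0.102, 0.022], 0.68)]
```

Request:
servo_tool:
  rows: [1, 0, 0.002, 0.012, 0, 1, 0, -0.006, 0.009, 0, 1, 0, -0.006, 0.009, 0, 1, 0, -0.004, 0.009, 0, 1, 0, -0.003, 0.007, 0]

```text
time: 7.77
position: [0.5377, -0.0211, 0.0711]
tool_rot: [0.999, -0.047, 0.002, -0.001]
ft_force: [1.3, 4.0, 6.3]
grip_width: 0.0005
grip_force: 3.2
```

Request:
servo_tool:
  rows: [1, 0, -0.002, 0.006, 0, 1, 0, -0.001, 0.002, 0, 1, 0, 0, 0, 0]

```text
time: 8.02
position: [0.538, -0.0184, 0.0631]
tool_rot: [0.999, -0.047, 0.002, -0.001]
ft_force: [1.4, 4.3, 7.0]
grip_width: 0.0003
grip_force: 3.1
```

Request:
servo_tool:
  rows: [1, 0, 0.003, -0.015, 0, 1, 0, 0.004, -0.015, 0, 1, 0, 0.004, -0.014, 0, 1, 0, 0, -0.01, 0, 1, 0, 0, 0, 0]

```text
time: 8.43
position: [0.537, -0.0307, 0.1185]
tool_rot: [0.999, -0.047, 0.002, 0.0]
ft_force: [0.8, 0.1, -0.3]
grip_width: 0.0005
grip_force: 0.0
```

```bash
python3 m.py
```

```text
[ 0.537  -0.0307  0.1185] [ 0.8  0.1 -0.3]
side jaw_face [([0.5395, -0.0059, 0.0421], 0.58)]
side handle_pad [([0.5361, -0.0435, 0.105], 0.83)]
side thumb_post [([0.5228, -0.1429, 0.0856], 0.63)]
side rear_edge [([0.5367, -0.0014, 0.0292], 0.92)]
side board [([0.5472, 0.0999, 0.0215], 0.91)]
top jaw_face []
top handle_pad []
top thumb_post []
top rear_edge [([0.5369, -0.0006, 0.0313], 0.56)]
top board [([0.5434, 0.1058, 0.0206], 0.86)]
```

```bash
python3 - <<'E'
from rig import robot
import cv2
p=robot.camera("side")["pixels"][:,:,::-1]
cv2.imwrite("pics/s3.png",cv2.resize(p[200:400,180:400],None,fx=3,fy=3))
E
```

```text
(no output)
```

View pics/s3.png

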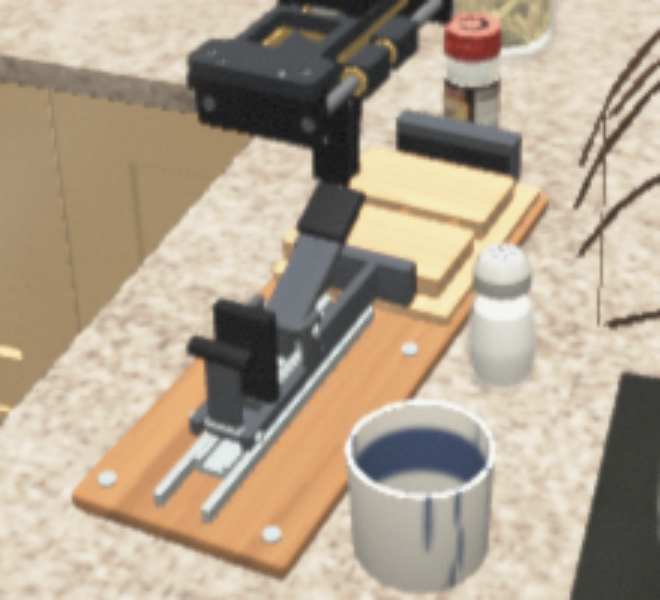

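The crop shows the jaw just reaching the rear half and the joint still open. The handle is up with its pad at (332,208), and the finger stands over the pad's far end. I'll step back about 9 mm before the next stroke and press with care.

Request:
servo_tool:
  rows: [1, 0, 0.009, 0, 0, 1, 0, 0, 0.013, 0, 1, 0, -0.005, 0.009, 0, 1, 0, -0.006, 0.009, 0, 1, 0, 0, 0, 0]

```text
time: 9.5
position: [0.536, -0.028, 0.0845]
tool_rot: [0.999, -0.046, 0.0, 0.0]
ft_force: [1.9, -2.1, 3.7]
grip_width: 0.0005
grip_force: 1.6
```

Request:
servo_tool:
  rows: [1, 0, -0.005, 0.008, 0, 1, 0, 0, 0, 0]

```text
time: 9.67
position: [0.5361, -0.0228, 0.0769]
tool_rot: [0.999, -0.046, -0.0, -0.0]
ft_force: [1.0, -0.6, 4.1]
grip_width: 0.0003
grip_force: 1.8
```

Request:
servo_tool:
  rows: [1, 0, -0.003, 0.007, 0, 1, 0, -0.002, 0.006, 0, 1, 0, 0, 0, 0]

```text
time: 9.92
position: [0.5367, -0.0177, 0.0644]
tool_rot: [0.999, -0.046, 0.0, -0.0]
ft_force: [0.8, 1.5, 4.7]
grip_width: 0.0005
grip_force: 2.5
```

```bash
python3 m.py
```

```text
[ 0.5367 -0.0177  0.0644] [0.8 1.5 4.7]
side jaw_face [([0.542, 0.0029, 0.0403], 0.89)]
side handle_pad [([0.5368, -0.0206, 0.0643], 0.71)]
side thumb_post [([0.5236, -0.1325, 0.0854], 0.95)]
side rear_edge [([0.536, 0.0053, 0.0293], 0.91)]
side board [([0.5476, 0.1055, 0.0209], 0.85)]
top jaw_face []
top handle_pad []
top thumb_post [([0.5256, -0.1359, 0.0858], 0.61)]
top rear_edge []
top board [([0.5456, 0.1082, 0.0234], 0.78)]
```

Request:
servo_tool:
  rows: [1, 0, 0.003, -0.015, 0, 1, 0, 0.004, -0.015, 0, 1, 0, 0.004, -0.014, 0, 1, 0, 0.002, -0.009, 0, 1, 0, 0, 0, 0]

```text
time: 10.93
position: [0.5355, -0.0323, 0.1186]
tool_rot: [0.999, -0.047, 0.001, 0.001]
ft_force: [0.6, -0.1, 0.2]
grip_width: 0.0002
grip_force: 0.0
```

Request:
servo_tool:
  rows: [1, 0, 0, 0.013, 0, 1, 0, -0.006, 0.009, 0, 1, 0, -0.006, 0.009, 0, 1, 0, 0, 0, 0]

```text
time: 11.27
position: [0.5357, -0.0184, 0.0845]
tool_rot: [0.999, -0.046, -0.001, -0.0]
ft_force: [0.8, -2.0, 3.2]
grip_width: 0.0005
grip_force: 1.5
```

Request:
servo_tool:
  rows: [1, 0, -0.004, 0.008, 0, 1, 0, -0.002, 0.004, 0, 1, 0, 0, 0, 0]

```text
time: 11.52
position: [0.5366, -0.0133, 0.0739]
tool_rot: [0.999, -0.046, -0.001, 0.0]
ft_force: [-0.9, -3.0, 5.2]
grip_width: 0.0005
grip_force: 2.8
```

Request:
servo_tool:
  rows: [1, 0, -0.002, 0.005, 0, 1, 0, -0.001, 0.004, 0, 1, 0, 0, 0, 0]

```text
time: 11.77
position: [0.5371, -0.0101, 0.0655]
tool_rot: [0.999, -0.046, -0.0, 0.0]
ft_force: [-1.4, -2.5, 9.2]
grip_width: 0.0004
grip_force: 4.0
```

```bash
python3 m.py
```

```text
[ 0.5371 -0.0101  0.0655] [-1.4 -2.5  9.2]
side jaw_face [([0.5422, 0.0072, 0.0445], 0.66)]
side handle_pad [([0.5348, -0.0138, 0.0635], 0.62)]
side thumb_post [([0.5231, -0.1306, 0.0837], 0.97)]
side rear_edge [([0.5361, 0.0116, 0.0314], 0.96)]
side board [([0.5481, 0.1067, 0.0222], 0.79)]
top jaw_face []
top handle_pad [([0.6391, -0.1829, -0.0018], 0.53)]
top thumb_post [([0.5261, -0.1347, 0.0835], 0.66)]
top rear_edge []
top board [([0.5464, 0.1124, 0.0233], 0.95)]
```

The force has risen to 9 N, so the joint is closing. The next stroke goes in small steps near its end.

Request:
servo_tool:
  rows: [1, 0, 0.003, -0.015, 0, 1, 0, 0.004, -0.015, 0, 1, 0, 0.004, -0.014, 0, 1, 0, 0.001, -0.008, 0, 1, 0, 0, 0, 0]

```text
time: 12.78
position: [0.5366, -0.0221, 0.1186]
tool_rot: [0.999, -0.047, 0.001, -0.0]
ft_force: [-0.2, 0.2, 0.3]
grip_width: 0.0002
grip_force: 0.0
```

Request:
servo_tool:
  rows: [1, 0, 0, 0.013, 0, 1, 0, -0.004, 0.007, 0, 1, 0, -0.003, 0.004, 0, 1, 0, 0, 0, 0]

```text
time: 13.12
position: [0.5384, -0.0134, 0.0929]
tool_rot: [0.999, -0.047, 0.001, -0.001]
ft_force: [3.1, 4.3, 7.0]
grip_width: 0.0005
grip_force: 3.7
```

Request:
servo_tool:
  rows: [1, 0, -0.004, 0.006, 0, 1, 0, 0, 0, 0]

```text
time: 13.28
position: [0.5387, -0.0103, 0.087]
tool_rot: [0.999, -0.046, 0.001, -0.0]
ft_force: [3.2, 1.5, 7.3]
grip_width: 0.0004
grip_force: 4.0
```

Request:
servo_tool:
  rows: [1, 0, -0.003, 0.005, 0, 1, 0, 0, 0, 0]

```text
time: 13.45
position: [0.5389, -0.0079, 0.0823]
tool_rot: [0.999, -0.046, 0.001, -0.0]
ft_force: [1.7, 0.3, 7.1]
grip_width: 0.0007
grip_force: 3.8
```

Request:
servo_tool:
  rows: [1, 0, -0.002, 0.004, 0, 1, 0, 0, 0, 0]

```text
time: 13.62
position: [0.5391, -0.0061, 0.0784]
tool_rot: [0.999, -0.046, 0.001, 0.0]
ft_force: [1.5, -1.2, 6.7]
grip_width: 0.0005
grip_force: 3.7
```

Request:
servo_tool:
  rows: [1, 0, -0.001, 0.003, 0, 1, 0, 0, 0, 0]

```text
time: 13.78
position: [0.5392, -0.005, 0.0756]
tool_rot: [0.999, -0.046, 0.002, -0.0]
ft_force: [1.6, 0.4, 8.5]
grip_width: 0.0005
grip_force: 3.9
```

Request:
servo_tool:
  rows: [1, 0, -0.001, 0.003, 0, 1, 0, 0, 0, 0]

```text
time: 13.95
position: [0.5393, -0.0039, 0.0727]
tool_rot: [0.999, -0.046, 0.002, -0.0]
ft_force: [1.1, 0.8, 8.9]
grip_width: 0.0004
grip_force: 4.3
```

Request:
servo_tool:
  rows: [1, 0, -0.001, 0.003, 0, 1, 0, 0, 0, 0]

```text
time: 14.12
position: [0.5395, -0.0029, 0.0698]
tool_rot: [0.999, -0.046, 0.002, -0.0]
ft_force: [2.2, 0.9, 9.3]
grip_width: 0.0003
grip_force: 4.5
```

Request:
servo_tool:
  rows: [1, 0, -0.001, 0.003, 0, 1, 0, 0, 0, 0]

```text
time: 14.28
position: [0.5396, -0.0018, 0.0668]
tool_rot: [0.999, -0.046, 0.002, -0.0]
ft_force: [1.8, 1.9, 9.4]
grip_width: 0.0002
grip_force: 4.6
```

```bash
python3 m.py
```

```text
[ 0.5396 -0.0018  0.0668] [1.8 1.9 9.4]
side jaw_face [([0.5452, 0.0113, 0.0398], 0.72)]
side handle_pad [([0.5364, -0.0079, 0.0661], 0.76)]
side thumb_post [([0.5238, -0.1224, 0.0856], 0.9)]
side rear_edge [([0.5369, 0.0122, 0.0338], 0.57)]
side board [([0.5477, 0.1065, 0.0221], 0.62)]
top jaw_face [([0.6427, -0.0362, 0.002], 0.69)]
top handle_pad []
top thumb_post [([0.5264, -0.1264, 0.0834], 0.63)]
top rear_edge []
top board [([0.5416, 0.1095, 0.0234], 0.55)]
```

Request:
servo_tool:
  rows: [1, 0, 0.006, -0.015, 0, 1, 0, 0.006, -0.015, 0, 1, 0, 0.006, -0.014, 0, 1, 0, 0.002, -0.007, 0, 1, 0, 0, 0, 0]

```text
time: 15.3
position: [0.5363, -0.0224, 0.118]
tool_rot: [0.999, -0.047, 0.0, 0.0]
ft_force: [0.1, 0.7, -0.3]
grip_width: 0.0004
grip_force: 0.0
```

Request:
servo_tool:
  rows: [1, 0, 0, 0.013, 0, 1, 0, -0.004, 0.005, 0, 1, 0, 0, 0, 0]

```text
time: 15.55
position: [0.5364, -0.0177, 0.0981]
tool_rot: [0.999, -0.046, -0.001, -0.0]
ft_force: [0.9, -1.8, 2.1]
grip_width: 0.0005
grip_force: 1.2
```

Request:
servo_tool:
  rows: [1, 0, -0.003, 0.004, 0, 1, 0, 0, 0, 0]

```text
time: 15.72
position: [0.5365, -0.015, 0.0947]
tool_rot: [0.999, -0.046, -0.001, 0.0]
ft_force: [0.6, -1.4, 1.1]
grip_width: 0.0004
grip_force: 1.3
```

Request:
servo_tool:
  rows: [1, 0, -0.002, 0.003, 0, 1, 0, 0, 0, 0]

```text
time: 15.88
position: [0.5367, -0.0132, 0.0921]
tool_rot: [0.999, -0.046, -0.0, 0.0]
ft_force: [0.8, -1.9, 2.9]
grip_width: 0.0005
grip_force: 1.7
```

Request:
servo_tool:
  rows: [1, 0, -0.003, 0.005, 0, 1, 0, 0, 0, 0]

```text
time: 16.05
position: [0.5372, -0.0105, 0.0873]
tool_rot: [0.999, -0.046, -0.0, 0.0]
ft_force: [-1.4, -4.8, 4.2]
grip_width: 0.0003
grip_force: 2.8
```

Request:
servo_tool:
  rows: [1, 0, -0.002, 0.004, 0, 1, 0, 0, 0, 0]

```text
time: 16.22
position: [0.5374, -0.0085, 0.0835]
tool_rot: [0.999, -0.046, -0.0, 0.0]
ft_force: [-1.2, -4.0, 6.0]
grip_width: 0.0002
grip_force: 3.0
```

Request:
servo_tool:
  rows: [1, 0, -0.001, 0.003, 0, 1, 0, 0, 0, 0]

```text
time: 16.38
position: [0.5376, -0.0073, 0.0808]
tool_rot: [0.999, -0.046, 0.0, -0.0]
ft_force: [-0.6, -2.5, 6.0]
grip_width: 0.0004
grip_force: 3.4
```

Request:
servo_tool:
  rows: [1, 0, -0.001, 0.003, 0, 1, 0, 0, 0, 0]

```text
time: 16.55
position: [0.5377, -0.006, 0.0779]
tool_rot: [0.999, -0.047, 0.0, -0.0]
ft_force: [-0.7, -1.4, 7.0]
grip_width: 0.0005
grip_force: 3.7
```

Request:
servo_tool:
  rows: [1, 0, -0.001, 0.004, 0, 1, 0, 0, 0, 0]

```text
time: 16.72
position: [0.5378, -0.0047, 0.0741]
tool_rot: [0.999, -0.047, 0.0, -0.001]
ft_force: [-1.2, -1.3, 9.4]
grip_width: 0.0006
grip_force: 5.0
```

Request:
servo_tool:
  rows: [1, 0, -0.001, 0.003, 0, 1, 0, 0, 0, 0]

```text
time: 16.88
position: [0.5379, -0.0043, 0.0717]
tool_rot: [0.999, -0.046, 0.0, 0.0]
ft_force: [-1.9, -2.5, 13.8]
grip_width: 0.0004
grip_force: 7.0
```

Request:
servo_tool:
  rows: [1, 0, -0.001, 0.003, 0, 1, 0, 0, 0, 0]

```text
time: 17.05
position: [0.538, -0.004, 0.0693]
tool_rot: [0.999, -0.046, 0.0, 0.001]
ft_force: [-3.6, -4.7, 18.1]
grip_width: 0.0005
grip_force: 9.0
```

Request:
servo_tool:
  rows: [1, 0, 0, 0.002, 0, 1, 0, 0, 0, 0]

```text
time: 17.22
position: [0.538, -0.0038, 0.0678]
tool_rot: [0.999, -0.046, 0.0, 0.0]
ft_force: [-4.8, -3.3, 19.8]
grip_width: 0.0006
grip_force: 10.4
```

```bash
python3 m.py;  python3 - <<'E'
from rig import robot
import cv2
p=robot.camera("side")["pixels"][:,:,::-1]
cv2.imwrite("pics/s6.png",cv2.resize(p[200:400,180:400],None,fx=3,fy=3))
E
```

```text
[ 0.538  -0.0038  0.0678] [-4.8 -3.3 19.8]
side jaw_face [([0.5435, 0.0159, 0.0417], 0.62)]
side handle_pad [([0.5366, -0.0079, 0.0659], 0.69)]
side thumb_post [([0.5244, -0.1212, 0.0862], 0.9)]
side rear_edge [([0.5364, 0.0191, 0.0296], 0.69)]
side board [([0.5495, 0.1055, 0.0225], 0.61)]
top jaw_face []
top handle_pad [([0.5154, 0.4083, -0.0011], 0.35)]
top thumb_post [([0.5254, -0.1225, 0.0833], 0.44)]
top rear_edge []
top board [([0.5421, 0.1087, 0.0249], 0.55)]
```

View pics/s6.png

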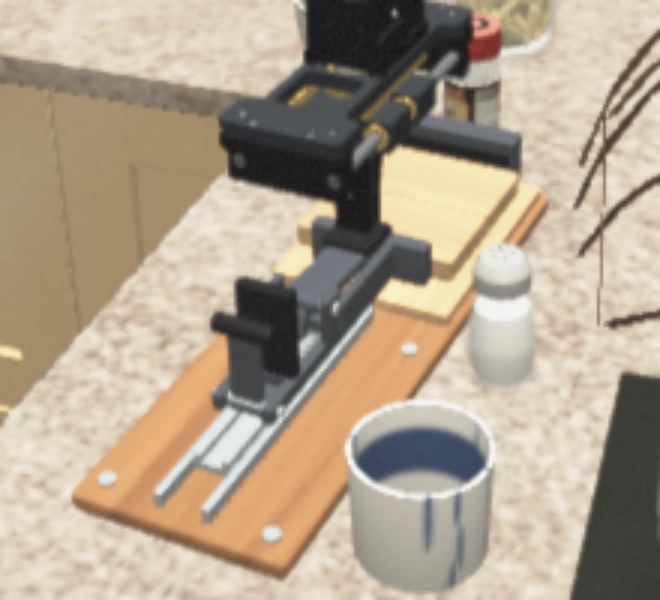

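The crop shows the joint shut with no gap line left, and the pad force is 20 N. One last nudge and hold, then I'll lift, open and move above the lever.

Request:
servo_tool:
  rows: [1, 0, 0, 0.0006, 0, 1, 0, 0, 0, 0, 1, 0, 0, 0, 0]

```text
time: 18.12
position: [0.5381, -0.0038, 0.0675]
tool_rot: [0.999, -0.046, 0.001, 0.0]
ft_force: [-3.3, -3.8, 21.4]
grip_width: 0.0002
grip_force: 10.5
```

Request:
servo_tool:
  rows: [1, 0, 0.002, -0.02, 0, 1, 0, 0.004, -0.03, 0, 1, 0, 0, -0.04, 0, 1, -0.012, 0.035, -0.03, 0, 1, -0.012, 0.035, -0.01, 0]

```text
time: 18.53
position: [0.511, -0.0716, 0.1948]
tool_rot: [0.999, -0.044, 0.003, 0.0]
ft_force: [-0.3, -0.5, 0.6]
grip_width: 0.0006
grip_force: 0.0
```

Request:
servo_tool:
  rows: [0.3, -0.012, 0.035, 0, 0, 0.3, -0.012, 0.015, 0, 0, 0.3, -0.005, 0, 0, 0, 0.3, 0, 0, 0, 0, 0.3, 0, 0, 0, 0]

```text
time: 18.95
position: [0.475, -0.1185, 0.1908]
tool_rot: [0.999, -0.047, -0.001, -0.001]
ft_force: [-0.1, 0.4, 0.4]
grip_width: 0.025
grip_force: 0.0
```

```bash
python3 - <<'E'
from rig import robot
import cv2,numpy as np
o=robot.get_obs();print(o["position"],o["tool_rot"],o["grip_width"])
p=robot.camera("wrist")
cv2.imwrite("pics/w1.png",p["pixels"][:,:,::-1])
s=robot.camera("side")
for c in(p,s):
  for n in["jaw_face","handle_pad","lever_bar","thumb_post","rear_edge","board"]:
    print(n,[(np.round(x["at"],4).tolist(),round(x["score"],2)) for x in robot.place_of(c,n)[:1]])
E
```

```text
[ 0.47496935 -0.11853501  0.19076046] [ 9.98916553e-01 -4.65255308e-02 -5.39529017e-04 -8.96366068e-04] 0.02501674412828002
jaw_face []
handle_pad [([0.5382, -0.0236, 0.1007], 0.84)]
lever_bar [([0.5235, -0.1462, 0.0826], 0.9)]
thumb_post [([0.5298, -0.1202, 0.0811], 0.65)]
rear_edge []
board [([0.5454, 0.109, 0.0252], 0.69)]
jaw_face [([0.5466, 0.0166, 0.043], 0.95)]
handle_pad [([0.5428, 0.2211, 0.0004], 0.63)]
lever_bar [([0.5259, -0.1412, 0.0868], 0.89)]
thumb_post [([0.524, -0.12, 0.0852], 0.79)]
rear_edge [([0.5344, 0.0202, 0.0301], 0.86)]
board [([0.5483, 0.1068, 0.0216], 0.86)]
```

View pics/w1.png

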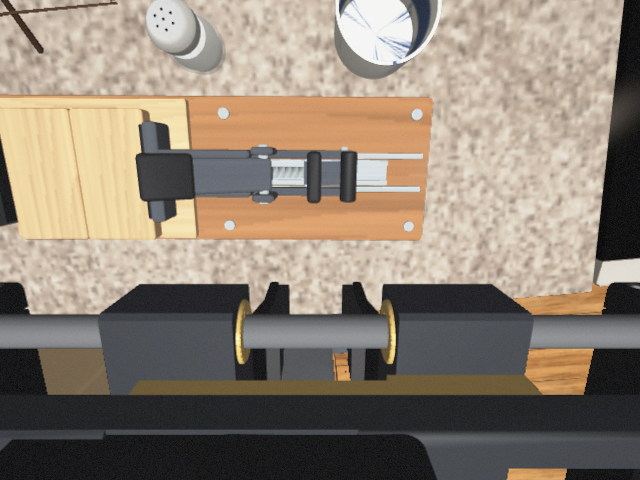

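The wrist picture shows the board shut, the post at (314,177) and the bar at (348,177), clear of other things. I'll open to 52 mm over their middle, (0.526, -0.133), then go down.

Request:
servo_tool:
  rows: [-0.2, 0.026, 0.005, 0, 0, -0.2, 0.026, 0.005, 0, 0, -0.2, 0, 0, 0.025, 0, -0.2, 0, 0, 0.025, 0, -0.2, 0, 0, 0, 0]

```text
time: 20.07
position: [0.5235, -0.1333, 0.1374]
tool_rot: [0.999, -0.046, -0.004, -0.002]
ft_force: [-1.5, 0.4, -0.2]
grip_width: 0.0506
grip_force: 0.0
```

```bash
python3 - <<'E'
from rig import robot
import cv2,numpy as np
o=robot.get_obs();print(o["position"],o["tool_rot"],o["grip_width"])
p=robot.camera("side")["pixels"][:,:,::-1]
cv2.imwrite("pics/s7.png",cv2.resize(p[200:360,200:380],None,fx=3.5,fy=3.5))
E
```

```text
[ 0.52352447 -0.13333928  0.13736445] [ 0.9989123  -0.04641395 -0.00411241 -0.0017493 ] 0.050631065174621646
```

View pics/s7.png

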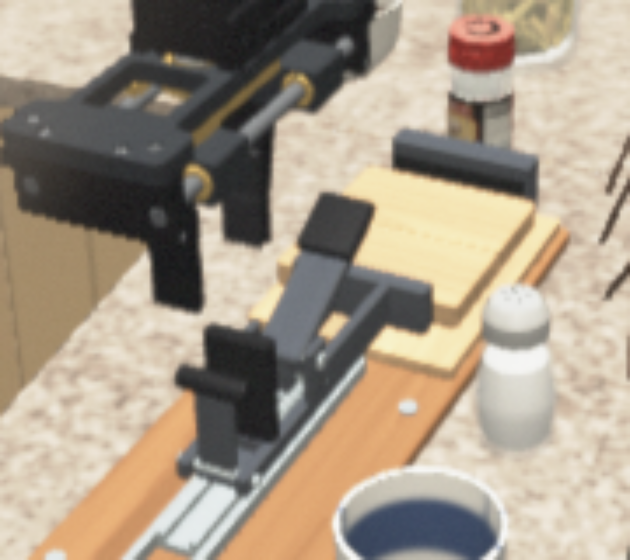

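The crop shows the open fingers above the lever and post, with the handle clear of the gripper. Next I go down around them.

Request:
servo_tool:
  rows: [-0.2, 0.001, 0, 0.02, 0, -0.2, 0, 0, 0.02, 0, -0.2, 0, 0, 0.012, 0, -0.2, 0, 0, 0.012, 0, -0.2, 0, 0, 0, 0]

```text
time: 20.53
position: [0.5265, -0.1344, 0.0766]
tool_rot: [0.999, -0.046, -0.001, -0.0]
ft_force: [-0.3, 0.3, -0.4]
grip_width: 0.0519
grip_force: 0.0
```

Request:
servo_tool:
  rows: [0.1, 0, 0, 0, 0, 0.25, 0, 0, 0, 0, 0.35, 0, 0, 0, 0, 0.6, 0, 0, 0, 0, 0.6, 0, 0, 0, 0]
  newtons: 15

```text
time: 20.95
position: [0.5281, -0.133, 0.0784]
tool_rot: [0.999, -0.048, 0.001, -0.001]
ft_force: [2.9, 8.0, 4.8]
grip_width: 0.0268
grip_force: 5.7
```

Request:
servo_tool:
  rows: [1, 0, 0, 0, 0, 1, 0, 0, 0, 0, 1, 0, 0, 0, 0]
  newtons: 25

```text
time: 21.2
position: [0.5281, -0.1336, 0.0784]
tool_rot: [0.999, -0.047, 0.001, -0.001]
ft_force: [1.9, 5.6, 6.3]
grip_width: 0.0229
grip_force: 25.0
```

Pinched at 23 mm with 25 N. I'll draw the head back.

Request:
servo_tool:
  rows: [1, 0, 0.003, 0, 0, 1, 0, 0.006, 0, 0, 1, 0, 0.006, 0, 0, 1, 0, 0, 0, 0]

```text
time: 21.53
position: [0.5265, -0.1496, 0.0784]
tool_rot: [0.999, -0.047, 0.001, -0.0]
ft_force: [-0.8, 2.4, 6.0]
grip_width: 0.0228
grip_force: 25.0
```

Request:
servo_tool:
  rows: [1, 0, 0.007, 0, 0, 1, 0, 0.007, 0, 0, 1, 0, 0.006, 0, 0, 1, 0, 0, 0, 0]

```text
time: 21.87
position: [0.5245, -0.1697, 0.0784]
tool_rot: [0.999, -0.047, 0.001, -0.0]
ft_force: [0.1, 2.0, 7.2]
grip_width: 0.0229
grip_force: 25.0
```

Request:
servo_tool:
  rows: [1, 0, 0.006, 0, 0, 1, 0, 0.006, 0, 0, 1, 0, 0.002, 0, 0, 1, 0, 0, 0, 0]

```text
time: 22.2
position: [0.5232, -0.183, 0.0784]
tool_rot: [0.999, -0.047, 0.001, -0.0]
ft_force: [1.0, 3.2, 6.9]
grip_width: 0.0231
grip_force: 25.0
```

Request:
servo_tool:
  rows: [1, 0, 0.002, 0, 0, 1, 0, 0.002, 0, 0, 1, 0, 0, 0, 0]

```text
time: 22.45
position: [0.5231, -0.1834, 0.0783]
tool_rot: [0.999, -0.048, 0.001, -0.003]
ft_force: [4.4, 14.7, 7.9]
grip_width: 0.0234
grip_force: 25.0
```

Request:
servo_tool:
  rows: [1, 0, 0.001, 0, 0, 1, 0, 0, 0, 0]

```text
time: 22.62
position: [0.5231, -0.1835, 0.0783]
tool_rot: [0.999, -0.048, 0.001, -0.004]
ft_force: [5.1, 16.3, 8.6]
grip_width: 0.0235
grip_force: 25.0
```

```bash
python3 m.py;  python3 - <<'E'
from rig import robot
import cv2
p=robot.camera("side")["pixels"][:,:,::-1]
cv2.imwrite("pics/s8.png",cv2.resize(p[200:400,180:400],None,fx=3,fy=3))
E
```

```text
[ 0.5231 -0.1835  0.0783] [ 5.1 16.3  8.6]
side jaw_face [([0.5364, -0.0383, 0.043], 0.93)]
side handle_pad [([0.5322, -0.0734, 0.1056], 0.9)]
side thumb_post [([0.5192, -0.1752, 0.0852], 0.79)]
side rear_edge [([0.5387, 0.0195, 0.0311], 0.64)]
side board [([0.5469, 0.1049, 0.0209], 0.94)]
top jaw_face [([0.5391, -0.0387, 0.0348], 0.61)]
top handle_pad [([0.5357, -0.0708, 0.1063], 0.71)]
top thumb_post []
top rear_edge [([0.5398, 0.016, 0.0314], 0.66)]
top board [([0.5443, 0.1083, 0.0243], 0.83)]
```

View pics/s8.png

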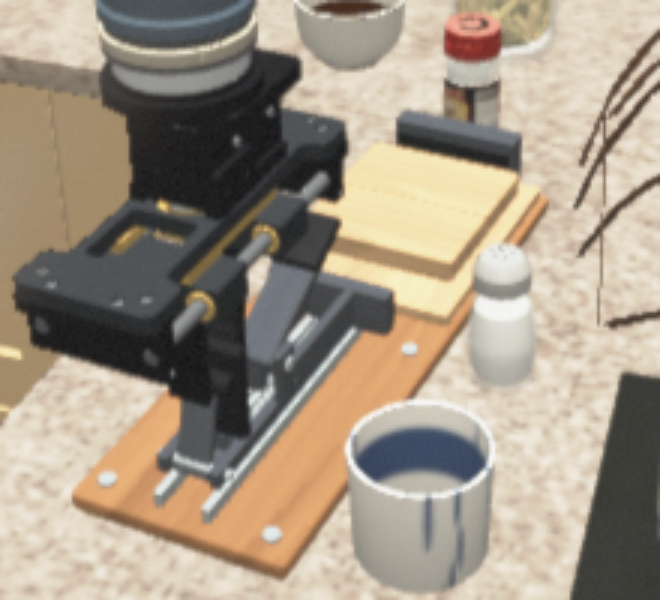

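The jaw face is back at y = -0.039, its stop, and the board is closed and in place. I'll relax the pull, open and lift off.

Request:
servo_tool:
  rows: [1, 0, -0.0035, 0, 0, 0.2, 0, 0, 0, 0, -0.2, 0, 0, 0, 0, -0.2, 0, 0, 0, 0, -0.2, 0, 0, 0, 0]

```text
time: 23.68
position: [0.523, -0.1858, 0.0774]
tool_rot: [0.999, -0.046, 0.001, 0.001]
ft_force: [1.0, -1.1, 1.1]
grip_width: 0.0421
grip_force: 0.6
```

Request:
servo_tool:
  rows: [-0.2, 0, 0, 0, 0, -0.2, 0, 0, 0, 0]

```text
time: 23.85
position: [0.522, -0.1846, 0.0768]
tool_rot: [0.999, -0.047, -0.001, -0.001]
ft_force: [-0.8, 0.6, 0.5]
grip_width: 0.05
grip_force: 0.0
```

Request:
servo_tool:
  rows: [-0.2, 0, 0, -0.01, 0, -0.2, 0, 0, -0.02, 0, -0.2, 0, 0, -0.035, 0, -0.2, 0, 0, -0.035, 0, -0.2, 0, 0, -0.035, 0]

```text
time: 24.27
position: [0.5219, -0.1843, 0.2137]
tool_rot: [0.999, -0.046, -0.001, -0.001]
ft_force: [0.5, -0.3, 0.1]
grip_width: 0.0522
grip_force: 0.0
```

Request:
servo_tool:
  rows: [-0.2, -0.03, 0, 0, 0, -0.2, -0.03, 0, 0, 0, -0.2, 0, 0, 0, 0, -0.2, 0, 0, 0, 0]

```text
time: 24.6
position: [0.4612, -0.1785, 0.2128]
tool_rot: [0.999, -0.047, -0.0, -0.0]
ft_force: [0.9, -0.8, 0.2]
grip_width: 0.0523
grip_force: 0.0
```

```bash
python3 m.py; python3 - <<'E'
from rig import robot
import cv2
p=robot.camera("wrist")["pixels"][:,:,::-1]
cv2.imwrite("pics/w9.png",p)
E
```

```text
[ 0.4612 -0.1785  0.2128] [ 0.9 -0.8  0.2]
side jaw_face [([0.5406, -0.037, 0.0427], 0.89)]
side handle_pad [([0.5308, -0.0739, 0.1082], 0.69)]
side thumb_post [([0.5176, -0.175, 0.0858], 0.8)]
side rear_edge [([0.5396, 0.0197, 0.0291], 0.68)]
side board [([0.5461, 0.1086, 0.0233], 0.97)]
top jaw_face [([0.5354, -0.0383, 0.0378], 0.61)]
top handle_pad [([0.5357, -0.0736, 0.1091], 0.89)]
top thumb_post [([0.5254, -0.1798, 0.0857], 0.73)]
top rear_edge [([0.5388, 0.0193, 0.0309], 0.87)]
top board [([0.543, 0.1084, 0.0206], 0.72)]
```

View pics/w9.png

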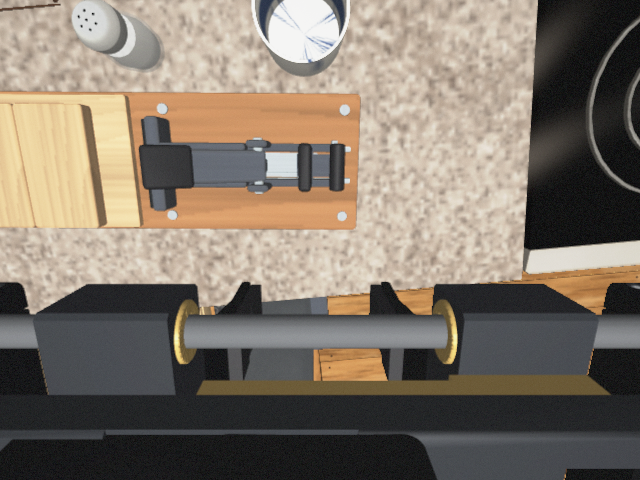

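The wrist picture shows the jaw fully back at (158,163), the lever sprung out at (337,167) and the board shut with its seam at (35,165). The shaker and beaker stand as before and the hand is clear of everything.

```bash
python3 -c "
from rig import robot
print(robot.hand_in())"
```

```text
the job is handed in; nothing more can be done
None
```

I handed the job in at about 25 s. The board's joint is shut (the handle went stiff at about 21 N), the jaw is back at its stop, and the hand is clear with the shaker and beaker where they were. The hand-in returned no verdict.

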